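# Find the full collecting tin

## Task

Take the steel lid clip off the middle tin and hang it over the rail, one leg on each side of the bar. Then find the heaviest of the three closed tins by lifting and comparing them, leave the two lighter ones standing upright on the wooden board, and finish with the heaviest held upright in the gripper, at least 10 cm above the board: the program ends while still holding it. Do not tip the tins over or disturb the things round about.

Things in the scene. Friction and masses are not known exactly. Their poses are not given: they have to be found in the camera images.
- clip_grip (a point): centre of the clip's upright wooden grip block, 36 mm (x) by 20 mm (y) by 42 mm high, which stands on the middle of the top strip; point 25 mm above the underside of that strip. z up. The clip: steel strip 40 mm wide, 4 mm thick, bent to an inverted U: top 82 mm long (x), two legs reaching 62 mm below its underside, 70 mm free between them. 0.25 kg, hangs steadily on its middle
- rail_mid (a point): middle of the axis of a fixed round steel bar, 12 mm in diameter and 260 mm long, level, about 150 mm above the table on a post at each end; the bar runs along this point's y axis, z up. It stands on the far side of the board
- board: fixed oak board 110 mm (x) by 360 mm (y) by 20 mm thick, origin at the centre of its underside on the table, z up. A tin stands on it at each of y = -120 (right), 0 (middle) and +120 mm (left); at the start the clip sits on the lid of the middle one, with its legs on the near and far sides
- place_left (a point): centre of the tin that stands at the left place of the board at the start, 38 mm above the board's top, to within 2 mm; fixed to the board, z up; it does not follow the tin. The tin: closed, round, diameter 58 mm, 76 mm tall, metal, paper band, white lid (top 18 mm); three look alike. Each weighs 0.15 to 0.7 kg; one, unseen which, is at least 0.2 kg heavier than either other
- place_middle (a point): centre of the tin that stands at the middle place of the board at the start, 38 mm above the board's top, to within 2 mm; fixed to the board, z up; it does not follow the tin. The tin: closed, round, diameter 58 mm, 76 mm tall, metal, paper band, white lid (top 18 mm); three look alike. Each weighs 0.15 to 0.7 kg; one, unseen which, is at least 0.2 kg heavier than either other
- place_right (a point): centre of the tin that stands at the right place of the board at the start, 38 mm above the board's top, to within 2 mm; fixed to the board, z up; it does not follow the tin. The tin: closed, round, diameter 58 mm, 76 mm tall, metal, paper band, white lid (top 18 mm); three look alike. Each weighs 0.15 to 0.7 kg; one, unseen which, is at least 0.2 kg heavier than either other
- carton: bystander: open dark cardboard box 160 x 110 x 75 mm, origin at the centre of its underside; leave alone
- woodbox: bystander: wooden box 120 x 90 x 55 mm, origin at the centre of its underside; leave alone
- tuberack: bystander: wooden rack 300 x 70 mm with capped plastic tubes, 102 mm tall in all, origin at the centre of its underside; leave alone
Things that resemble listed ones, but are neither listed nor needed, are in the scene too. What is shaped like the part that bears clip_grip but black, pink or purple is not meant.

How it is judged (in metres and radians):
On the way, in this order (a step that is already met when the one before it is completed fails the run):
1. the lid clip hangs astride the rail, let go (z of clip_grip in the frame of rail_mid between 0.015 and 0.045 m and x of clip_grip in the frame of rail_mid between -0.04 and 0.04 m and y of clip_grip in the frame of rail_mid between -0.12 and 0.12 m and angle between clip_grip's own z axis and vertical below 0.6 rad and contact force between clip and rail above 0.5 N and contact force between clip and the arm below 0.05 N and contact force between clip and the fingers below 0.05 N and linear speed of clip below 0.08 m/s), for 0.3 s.
2. for comparison, at least one of the lighter tins is lifted clear of the board (((z of tin_a_mid in the frame of board above 0.07 m and contact force between tin_a and the fingers above 0.3 N) or (z of tin_c_mid in the frame of board above 0.07 m and contact force between tin_c and the fingers above 0.3 N))), for 0.2 s.
At the end, for the whole second after the job is handed in: The heaviest tin is gripped in the fingers, upright within 20 degrees, still, its underside at least 80 mm above the board and nothing else carrying it; the other two stand upright on the board, not touched; the lid clip still hangs by itself astride the rail (all of step 1 and z of tin_b_mid in the frame of board above 0.138 m and angle between tin_b_mid's own z axis and vertical below 0.35 rad and contact force between tin_b and the fingers above 1 N and linear speed of tin_b below 0.05 m/s and contact force between tin_b and board below 0.05 N and contact force between tin_b and rail below 0.05 N and contact force between tin_b and clip below 0.05 N and contact force between tin_b and tin_a below 0.05 N and contact force between tin_b and tin_c below 0.05 N and contact force between tin_b and carton below 0.05 N and contact force between tin_b and woodbox below 0.05 N and contact force between tin_b and tuberack below 0.05 N and z of tin_a_mid in the frame of board between 0.05 and 0.066 m and angle between each of tin_a_mid, tin_c_mid's own z axis and vertical below 0.15 rad and contact force between each of tin_a, tin_c and the fingers below 0.05 N and contact force between each of tin_a, tin_c and board above 0.5 N and z of tin_c_mid in the frame of board between 0.05 and 0.066 m); the arm keeps its last pose, push and grip.
It fails at once if a tin is tipped by more than 35 degrees (angle between any of tin_a_mid, tin_b_mid, tin_c_mid's own z axis and vertical above 0.6 rad).
It fails at once if a bystander is moved by more than 40 mm or tipped (not (distance of carton from where it was at the start of the episode below 0.04 m) or not (angle between carton's own z axis and vertical below 0.2 rad) or not (distance of woodbox from where it was at the start of the episode below 0.04 m) or not (angle between woodbox's own z axis and vertical below 0.2 rad) or not (distance of tuberack from where it was at the start of the episode below 0.04 m) or not (angle between tuberack's own z axis and vertical below 0.2 rad)).
It also fails if it takes over 72 s, if anything falls off the work surface, if the arm or the gripper's body presses on something with over 40 N, if the wrist force passes 120 N, or if a joint passes its speed limit or range.

## Robot

A 6-joint arm with a two-finger parallel gripper is mounted at the origin on the work surface. World frame = base frame: x ahead of the robot, y to its left, z up, the work surface at z = 0. Lengths are in mm, angles in degrees, forces in N, time in s.
With the tool pointing down it reaches from about 350 to 850 mm from the base axis. Payload 8.1 kg.
Tool frame: the origin (TCP) lies at the very end of the fingers, on their centre line; the grasp point (between the pads) lies 19 mm behind it (r.grip_depth is the distance from the TCP to the grasp point, in mm); y points along the fingers, z is the direction in which the jaws open and shut, and the axes are right-handed (so a half turn about y gives the same grasp; the last joint's range is limited). The gripper opens to 85 mm and grips with 20 to 120 N. Pads are 22 mm wide; open, the fingers measure 114 mm over their backs; the gripper's body (76 mm by 85 mm) begins 54 mm behind the grasp point. The pads swing forward as they close: fully open they stand 13 mm farther back than shut.
Start: joints at [61.971, 7.471, 85.268, -0, 87.261, -4.893], TCP at [235.729, 551.758, 231.292] pointing down, gripper open.
Joint ranges: [-169.43, 169.43], [-51.17, 129.36], [1.28, 143.12], [-76.62, 256.62], [0, 156.53], [-152.29, 152.29]. Speed limits (degrees/s): [136.94, 136.94, 159.86, 180, 180, 180].

## Interface

Orientations are given as [roll, pitch, yaw] about the fixed x, y, z axes, in that order (R = Rz(yaw) Ry(pitch) Rx(roll)).
In Python, from bench import readout, eyes, r gives the robot as it stands. The module is installed in compiled form; this text tells all that it offers.
- The arm moves only by the tool move_arm, never from a script. Its argument "motion" is text: rows parted by semicolons, each of 6 numbers parted by spaces: the shift along the world's x, y, z in cm, then the turn, a rotation vector about the world's x, y, z in degrees. A call has 1 to 10 rows; each row is the pose to reach, as a shift and turn from the pose commanded when the call began; what a row does not reach only later rows make up. A row lasts 1/12 s, in which the tool goes at most 41.7 mm and 7.16 degrees, less where a joint would pass 70% of its speed; a pose out of reach is approached as far as the arm can. A call with a gripper value outside its range is refused whole. "fingers" is the finger opening in cm, from 0 to 8.54, set as the call begins (left out, the last holds). The fingers move at their own pace and stop on an object; "squeeze" is the grip in N (left out, the last holds). Time passes only in rows, so rows that repeat a pose let the fingers close. It gives the time, the measured TCP pose, the force and the opening at its end, in the units of the state.
- readout.sense(): the state, without advancing time (a new reading comes with each control period).
- eyes.snapshot(name): name is "side" or "top" or "wrist"; returns a dict with "image" (384x512x3 uint8, blue, green, red), "fx", "fy", "cx", "cy" (pixels), "world_to_cam" (4x4, takes a point from world to camera coordinates). Camera axes: x right, y down, z forward; pixel columns grow to the right and rows downward; lengths in mm; the calibration is good to about 2 mm. A picture is of the moment at which its call begins. There is no depth.
- r.hand_in(): hands the job in, once; it reports no verdict.
The state is a dict: "time": time; "joint_pos": joint angles; "qd": joint speeds; "joint_efforts": joint torques, N m; "tool_pos": TCP position; "tcp_rot": TCP orientation; "ft_force": force on the tool from outside, world axes, zero at the start; "wrist_torque": the same for the moment, N m; "finger_gap": finger opening in mm.
Only numpy, scipy, OpenCV 4.12 (cv2) and the standard library are available. Lean on these libraries where they do the work, as an engineer would, in place of code of your own. Each camera call takes 0.05 s, during which the arm holds its last target. There are 200 camera calls.

## Working session

There is one attempt and no reset: what is moved stays moved. The work goes in short steps, Python scripts to look and compute and a tool call to move; the robot and the scene stay as the last step left them, time stands still between calls to the robot, and variables do not carry over. Pictures are saved under pics/ and viewed, about 8 in all and at most 12, crops included, and the job is handed in when it is done.

Besides the shell and the picture viewer there is one more tool, called after "Request:" as a command line: name --argument value ..., lists and objects as JSON in quotes. move_arm: Moves the arm, as the interface text tells. Its arguments: {"type":"object","properties":{"motion":{"type":"string"},"fingers":{"type":"number"},"squeeze":{"type":"number"}},"required":["motion"]}

```bash
mkdir -p pics
cat > h.py <<'E'
from bench import readout, eyes, r
import numpy as np, cv2
def snap(n,f=None):
    s=eyes.snapshot(n)
    if f: cv2.imwrite('pics/'+f,s['image'])
    return s
def ray(s,u,v):
    M=np.array(s['world_to_cam']);R=M[:3,:3];t=M[:3,3]
    d=R.T@np.array([(u-s['cx'])/s['fx'],(v-s['cy'])/s['fy'],1]);return -R.T@t,d
def onz(s,u,v,z):
    o,d=ray(s,u,v);return o+d*(z-o[2])/d[2]
def proj(s,p):
    M=np.array(s['world_to_cam']);q=M[:3,:3]@np.array(p,float)+M[:3,3];return np.array([s['fx']*q[0]/q[2]+s['cx'],s['fy']*q[1]/q[2]+s['cy']])
def tri(*obs):
    A=np.zeros((3,3));b=np.zeros(3);L=[]
    for s,u,v in obs:
        o,d=ray(s,u,v);d/=np.linalg.norm(d);P=np.eye(3)-np.outer(d,d);A+=P;b+=P@o;L.append((o,P))
    x=np.linalg.solve(A,b);return x,[np.linalg.norm(P@(x-o)) for o,P in L]
E
python3 - <<'E'
from h import *
import pickle
a=snap('side');b=snap('top');pickle.dump((a,b),open('s0.pkl','wb'))
cv2.imwrite('pics/side0.png',a['image']);cv2.imwrite('pics/top0.png',b['image'])
for s in(a,b): print(ray(s,256,192),s['fx'])
print(readout.sense())
E
```

```text
(array([-255.91191605, -782.31550029,  873.77954579]), array([ 0.57300608,  0.60229704, -0.5558418 ])) 388.0967568707113
(array([ 318.18832858,  -21.17005729, 1602.58199933]), array([ 0.15269666, -0.00252787, -0.98844742])) 425.6682776135925
{'time': 0.1, 'joint_pos': array([ 6.19724332e+01,  7.51208954e+00,  8.53240194e+01,  1.84071773e-03,
        8.72592599e+01, -4.89353934e+00]), 'qd': array([ 0.12683097, -0.033975  , -0.10665094, -0.00828409, -0.01158262,
        0.02579036]), 'joint_efforts': array([ 1.38859552e-03, -5.70952034e+01, -5.01941264e+01, -1.59762812e-04,
        8.23139999e-03, -9.90066184e-06]), 'tool_pos': array([235.47348167, 551.33276471, 230.3262758 ]), 'tcp_rot': array([-9.00948644e+01,  9.96716124e-03, -2.31341252e+01]), 'ft_force': array([-0.42033054, -0.14841339, -0.16445421]), 'wrist_torque': array([-0.02269827, -0.04500786, -0.01233801]), 'finger_gap': 85.66643246027876}
```

View pics/side0.png

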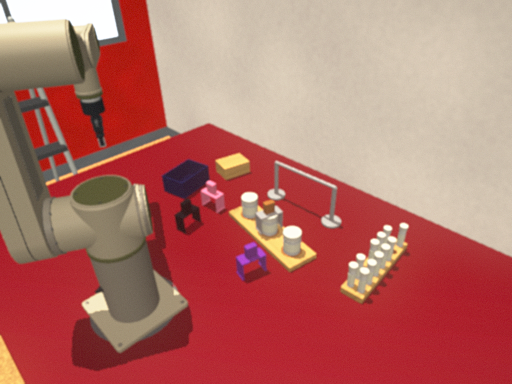

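View pics/top0.png

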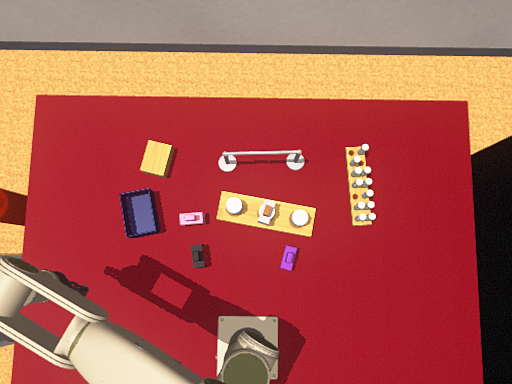

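The side view shows the arm at left and the board with three white-lid tins, near (250,205), (268,220) and (292,240), with the clip's wooden grip at (269,205). The rail runs from (276,165) to (334,188). In the top view the lids are at (234,205), (267,211) and (300,217), and the rail runs (222,154)–(301,152). The decoy clips are pink, black and purple.

Run:
```python
from h import *
import pickle
a,b=pickle.load(open('s0.pkl','rb'))
c1=cv2.resize(b['image'][140:245,205:325],None,fx=5,fy=5,interpolation=cv2.INTER_CUBIC)
c2=cv2.resize(a['image'][150:275,215:350],None,fx=5,fy=5,interpolation=cv2.INTER_CUBIC)
cv2.imwrite('pics/c1.png',c1);cv2.imwrite('pics/c2.png',c2)
# board mask in top
hsv=cv2.cvtColor(b['image'],cv2.COLOR_BGR2HSV)
m=cv2.inRange(hsv,(12,80,100),(30,255,255));m[:180]=0;m[245:]=0;m[:,:205]=0;m[:,325:]=0
cs,_=cv2.findContours(m,cv2.RETR_EXTERNAL,cv2.CHAIN_APPROX_NONE);c=max(cs,key=cv2.contourArea)
P=np.array([onz(b,u,v,20)[:2] for u,v in c[:,0]],np.float32)
print('board',cv2.minAreaRect(P))
w=cv2.inRange(hsv,(0,0,190),(180,60,255))
n,l,st,ce=cv2.connectedComponentsWithStats(w)
for i in range(1,n):
    if st[i,4]>60: print(st[i],ce[i].round(1),onz(b,*ce[i],96).round(1))
```

```text
board ((482.50531005859375, -62.07568359375), (360.39996337890625, 110.88714599609375), 80.11027526855469)
[223 150  78  11 232] [257.2 152.8] [695.  -27.7  96. ]
[218 156  18  15 141] [225.3 164.5] [649.8  87.2  96. ]
[287 162  17   8  96] [294.6 165.1] [ 651.2 -163.2   96. ]
[226 197  16  16 210] [233.4 204.6] [504.6  54.8  96. ]
[258 199  18  25 224] [265.8 211. ] [483.1 -60.9  96. ]
[292 209  16  16 209] [299.5 216.8] [ 464.  -180.8   96. ]
[180 212  22  12 155] [189.7 218. ] [454.5 209.1  96. ]
[  0 260  92  61 966] [ 33.6 290.1] [196.3 742.5  96. ]
[ 55 317  25  37 358] [ 68.  336.9] [ 40.9 611.9  96. ]
[  0 322  64  45 470] [ 30.7 344.7] [ 13.5 737.4  96. ]
[  70  330  112   54 3354] [114.3 362.8] [-42.  448.7  96. ]
[217 339  12  35 200] [220.9 353.2] [-5.8 87.4 96. ]
[243 339  26  15 121] [255.2 346.3] [ 18.2 -29.   96. ]
```

View pics/c1.png

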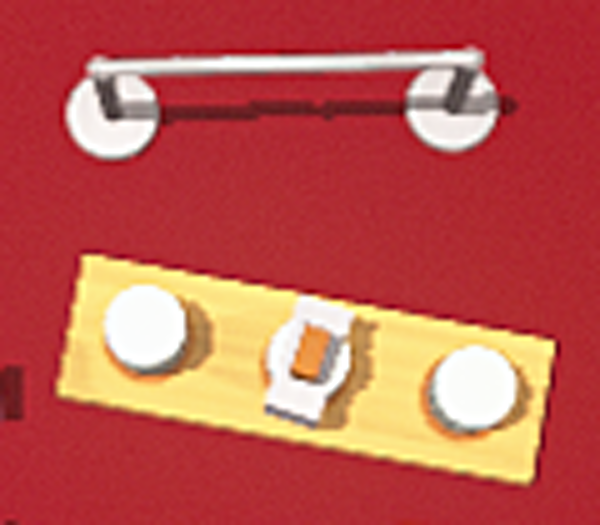

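View pics/c2.png

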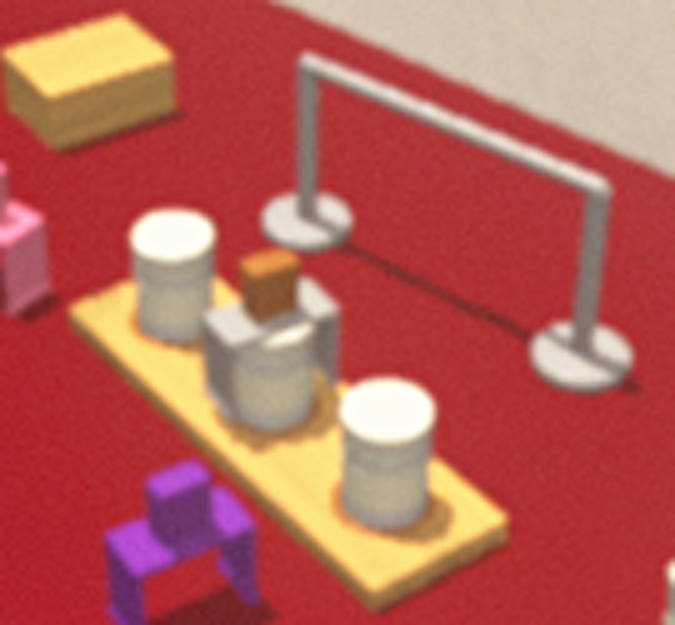

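Run:
```python
from h import *
import pickle
a,b=pickle.load(open('s0.pkl','rb'))
T=lambda x,y:(b,x/5+205-.4,y/5+140-.4)
S=lambda x,y:(a,x/5+215-.4,y/5+150-.4)
for n,t,s in [('railL',(95,68),(307,62)),('railR',(473,60),(602,184)),('block top',(311,347),(270,261)),('lidL',(145,329),(173,236)),('lidR',(474,387),(386,409)),('board NR',(531,482),(377,596)),('board FR',(552,342),(505,522)),('board NL',(58,394),(72,312)),('stripfar',(327,300),(318,300)),('stripnear',(292,410),(228,323))]:
    x,e=tri(T(*t),S(*s));print(n,x.round(1),np.round(e,1))
```

```text
railL [678.5  88.7 154.2] [1.6 1.6]
railR [ 686.7 -174.7  158.6] [1.9 1.9]
block top [484.5 -62.7 144.3] [0.3 0.3]
lidL [502.5  52.9 100. ] [1.8 1.8]
lidR [ 463.6 -180.7   99.7] [1.2 1.2]
board NR [ 401.1 -231.5   18.5] [1.1 1.1]
board FR [ 505.7 -247.5   20.1] [1. 1.]
board NL [462.  121.3  19.7] [1.2 1.2]
stripfar [522.  -73.7  98.8] [2.3 2.3]
stripnear [447.3 -53.8 108.7] [4.4 4.4]
```

Request:
move_arm --motion "1.5 -3.5 0.5 0 0 0; 3 -7 1 0 0 1; 4.5 -10.5 1.5 0 0 2; 6 -14 2 0 0 3; 7.5 -17.5 2.5 0 0 4; 9 -21 3 0 0 5; 10.5 -24.5 3 0 0 6; 12 -28 3 0 0 7; 13 -31 3 0 0 8; 14 -34 3 0 0 8" --fingers 8.5

```text
time: 0.93
tool_pos: [375.9, 209.9, 261.0]
tcp_rot: [-90.0, 0.0, -15.1]
ft_force: [1.1, 0.1, 0.7]
finger_gap: 84.9
```

Request:
move_arm --motion "1.5 -3.5 0 0 0 0; 3 -7 0 0 0 0; 4.5 -10.5 0 0 0 0; 6 -14 0 0 0 0; 7.5 -17.5 0 0 0 0; 9 -21 0 0 0 0; 10 -24 0 0 0 0; 10.5 -26 0 0 0 0; 10.9 -27.4 0 0 0 0; 10.9 -27.4 0 0 0 0"

```text
time: 1.77
tool_pos: [484.8, -64.9, 260.6]
tcp_rot: [-90.1, 0.1, -15.3]
ft_force: [0.3, 0.4, -0.7]
finger_gap: 85.3
```

Run:
```python
from h import *
import pickle
w=snap('wrist','w1.png');pickle.dump(w,open('w1.pkl','wb'))
s=readout.sense();print(s['tool_pos'],s['tcp_rot'],s['time'],s['ft_force'],s['joint_pos'])
print(ray(w,256,192),w['fx'])
for p in [(484,-62,142),(502,53,96),(464,-181,96),(682,-43,150)]: print(proj(w,p))
```

```text
[484.51649129 -63.33631825 260.6537005 ] [-9.00047470e+01  7.59832336e-02 -1.52808563e+01] 1.8167 [-0.21338831  0.88371451 -0.57496965] [-1.34603075e+01 -1.05547578e+01  9.99237351e+01 -2.33085472e-03
  9.07071184e+01 -8.81794815e+01]
(array([415.8978989 , -46.18323637, 404.61090355]), array([ 0.25182677, -0.08049269, -0.96466576])) 265.65679357723485
[261.62734523 190.07171949]
[359.80400491 169.32594413]
[161.35995543 189.94962869]
[320.45770066 342.72568349]
```

View pics/w1.png

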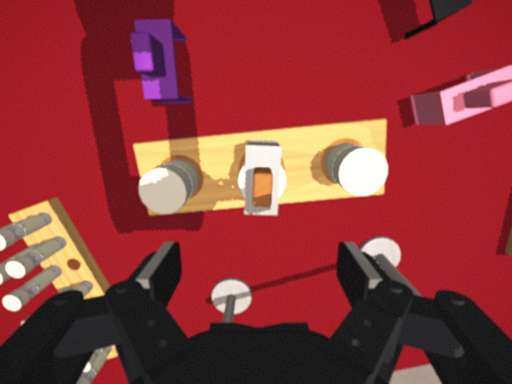

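The wrist view shows the grip block at about (263,186), with the strip nearly aligned with the image columns. The lids are at (362,171) and (166,190). I'll measure the block by colour mask.

Run:
```python
from h import *
import pickle
w=pickle.load(open('w1.pkl','rb'))
hsv=cv2.cvtColor(w['image'],cv2.COLOR_BGR2HSV)
m=cv2.inRange(hsv,(4,120,60),(16,255,255));x=np.zeros_like(m);x[160:212,250:277]=m[160:212,250:277]
cs,_=cv2.findContours(x,cv2.RETR_EXTERNAL,cv2.CHAIN_APPROX_NONE);c=max(cs,key=cv2.contourArea)
print(cv2.boundingRect(c),hsv[188,263],hsv[172,263])
P=np.array([onz(w,u,v,142)[:2] for u,v in c[:,0]],np.float32);print(cv2.minAreaRect(P))
# strip outline: grey
g=cv2.inRange(hsv,(0,0,90),(180,70,255));g[:140]=0;g[218:]=0;g[:,:225]=0;g[:,300:]=0
for row in list(range(146,162,3))+list(range(205,214,3)):
    q=np.where(g[row]>0)[0]; print(row,q.min(),q.max(),onz(w,q.mean(),row,100)[:2].round(1))
```

```text
(253, 168, 19, 38) [ 14 172 239] [ 13 171 128]
((480.8670959472656, -60.7277717590332), (18.4034423828125, 38.92837142944336), 74.3484878540039)
146 246 280 [445.5 -49.6]
149 245 281 [448.8 -50.4]
152 246 281 [452.2 -50.8]
155 245 280 [455.2 -52.8]
158 245 280 [458.5 -53.6]
161 244 280 [461.6 -55.1]
205 245 277 [512.7 -70.1]
208 245 277 [516.4 -71.1]
211 244 276 [519.7 -73.3]
```

Request:
move_arm --motion "-0.1 0.15 -3 0 0 0; -0.1 0.15 -6 0 0 0; -0.1 0.15 -9 0 0 0; -0.1 0.15 -11 0 0 0; -0.1 0.15 -12.5 0 0 0; -0.1 0.15 -13.7 0 0 0; -0.1 0.15 -14.5 0 0 0; -0.1 0.15 -15 0 0 0; -0.1 0.15 -15 0 0 0; -0.1 0.15 -15 0 0 0"

```text
time: 2.65
tool_pos: [484.2, -60.6, 112.0]
tcp_rot: [-90.0, -0.0, -15.1]
ft_force: [-0.0, 0.2, 0.4]
finger_gap: 84.6
```

Request:
move_arm --motion "0 0 0 0 0 0; 0 0 0 0 0 0; 0 0 0 0 0 0; 0 0 0 0 0 0; 0 0 0 0 0 0; 0 0 0 0 0 0; 0 0 0 0 0 0; 0 0 0 0 0 0; 0 0 0 0 0 0; 0 0 0 0 0 0" --fingers 0.5 --squeeze 40

```text
time: 3.48
tool_pos: [484.0, -60.9, 111.7]
tcp_rot: [-90.0, -0.0, -15.1]
ft_force: [-1.0, -1.5, 4.4]
finger_gap: 19.4
```

Request:
move_arm --motion "0 0 0.8 0 0 0; 0 0 2 0 0 0; 0 0 4 0 0 0; 0 0 6 0 0 0; 0 0 8 0 0 0; 0 0 10 0 0 0; 0 0 12 0 0 0; 0 0 13.5 0 0 0; 0 0 14 0 0 0; 0 0 14 0 0 0"

```text
time: 4.32
tool_pos: [484.5, -60.9, 253.4]
tcp_rot: [-90.0, -0.2, -15.1]
ft_force: [0.2, 0.6, -3.0]
finger_gap: 19.5
```

Request:
move_arm --motion "1.5 0 0 0 0 2; 3.5 0.2 0 0 0 5; 5.5 0.4 0 0 0 8; 7 0.6 0 0 0 11; 8.5 0.8 0 0 0 14; 9.5 1 0 0 0 16; 10 1 0 0 0 17; 10 1 0 0 0 17; 10 1 0 0 0 17; 10 1 0 0 0 17"

```text
time: 5.15
tool_pos: [583.0, -50.8, 250.8]
tcp_rot: [-90.0, 0.1, 1.8]
ft_force: [0.1, -0.1, -1.6]
finger_gap: 19.3
```

Run:
```python
from h import *
import pickle
w=snap('wrist');a=snap('side');b=snap('top');pickle.dump((w,a,b),open('s2.pkl','wb'))
s=readout.sense();print(s['tool_pos'],s['tcp_rot'],s['time'],s['ft_force'],s['finger_gap'])
c1=cv2.resize(b['image'][130:245,215:310],None,fx=4,fy=4,interpolation=cv2.INTER_CUBIC)
c2=cv2.resize(a['image'][120:235,255:350],None,fx=4,fy=4,interpolation=cv2.INTER_CUBIC)
cv2.imwrite('pics/s2.png',np.hstack([c1,c2]));cv2.imwrite('pics/w2.png',w['image'])
```

```text
[583.29605311 -50.8649948  251.418943  ] [-9.00033962e+01 -3.76093340e-03  1.82251602e+00] 5.3 [-0.04604978  0.62142455 -2.44967301] 19.65180498921609
```

View pics/w2.png

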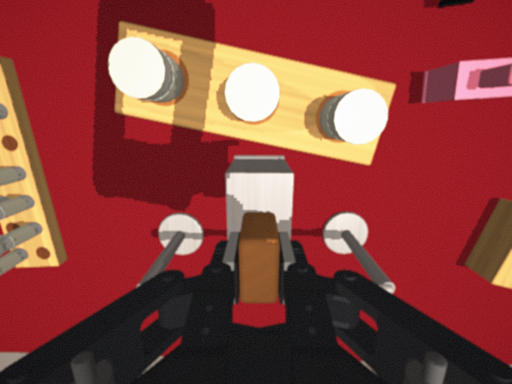

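View pics/s2.png

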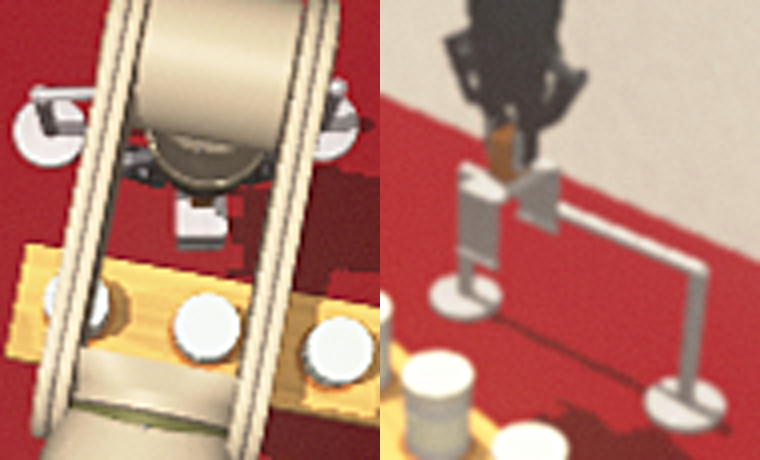

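The clip is square in the jaws: its near top edge is at row 173, columns 226–293. The rail post tops show at (390,287) and (145,283). Next I'll work out the strip height and rail position.

Run:
```python
from h import *
import pickle
w,a,b=pickle.load(open('s2.pkl','rb'));a0,b0=pickle.load(open('s0.pkl','rb'));w1=pickle.load(open('w1.pkl','rb'))
# edge precise in wrist
g=cv2.cvtColor(w['image'],cv2.COLOR_BGR2GRAY)
print('col259 rows',g[150:216:3,259]); print('row175',g[175,218:300:2]); print('row 250 right',g[287,375:400])
for z in (150,170,175,180,185,190,195,200,205,210):
    p=[onz(w,u,173,z) for u in(226,293.5)];print(z,p[0].round(1),p[1].round(1),round(np.linalg.norm(p[0]-p[1]),1))
T=lambda x,y:(b0,x/5+205-.4,y/5+140-.4)
S=lambda x,y:(a0,x/5+215-.4,y/5+150-.4)
for n,o in [('L',[T(95,68),S(307,62),(w,390,287)]),('R',[T(473,60),S(602,184),(w,145,283)])]:
    x,e=tri(*o);print(n,x.round(1),np.round(e,1)); x,e=tri(*o[:1],o[2]);print(x.round(1),np.round(e,1))
# clip near strip edge corner in side: c2 px
S2=lambda x,y:(a,(x-380)/4+255-.4,y/4+120-.4)
print(tri(S2(461,166),(w,293.5,173)), tri(S2(502,198),(w,226,173)))
cv2.imwrite('pics/w2z.png',cv2.resize(w['image'][200:320,120:420],None,fx=2.6,fy=2.6,interpolation=cv2.INTER_CUBIC))
```

```text
col259 rows [ 70  70 154 118  89  84  84  88 237 239 237 237 236 235 235 234 233 232
 231 232 210  67]
row175 [ 46  44  44  64 135 149 223 233 236 237 237 239 239 239 239 237 237 238
 237 237 241 242 244 242 242 244 243 242 242 242 244 244 242 241 244 245
 246 243 113  69  72]
row 250 right [ 26  27  22  25  42  61  83 111 142 162 173 175 175 177 174 173 173 180
 198 183 131  83  64  66  71]
150 [561.  -82.6 150. ] [559.  -19.5 150. ] 63.2
170 [557.  -80.2 170. ] [555.2 -22.3 170. ] 58.0
175 [556.  -79.7 175. ] [554.2 -23.  175. ] 56.7
180 [555.  -79.1 180. ] [553.2 -23.7 180. ] 55.4
185 [554.  -78.5 185. ] [552.2 -24.4 185. ] 54.1
190 [552.9 -77.9 190. ] [551.3 -25.1 190. ] 52.8
195 [551.9 -77.3 195. ] [550.3 -25.8 195. ] 51.5
200 [550.9 -76.7 200. ] [549.3 -26.5 200. ] 50.3
205 [549.9 -76.1 205. ] [548.4 -27.2 205. ] 49.0
210 [548.9 -75.5 210. ] [547.4 -27.9 210. ] 47.7
L [677.9  89.  153.9] [0.9 2.4 1.5]
[677.4  90.1 152.8] [0.3 0.3]
R [ 687.  -172.5  152.8] [1.4 5.8 6.2]
[ 691.  -175.2  137.3] [0.4 0.4]
(array([538.24379517, -36.5340374 , 263.50017357]), [np.float64(1.7316689806822019), np.float64(1.7316689806822094)]) (array([544.37822904, -73.53090142, 245.29013251]), [np.float64(3.329798866819736), np.float64(3.3297988668197025)])
```

Request:
move_arm --motion "0 0 0.5 0 0 0; 1.5 0 1 0 0 0; 3.5 0 1 0 0 0; 5.5 0 1 0 0 0; 7.5 0 1 0 0 0; 9 0 1 0 0 0; 9.8 0 1 0 0 0; 10 0 1 0 0 0; 10 0 1 0 0 0; 10 0 1 0 0 0"

```text
time: 6.13
tool_pos: [683.3, -50.8, 261.5]
tcp_rot: [-90.0, 0.0, 1.9]
ft_force: [1.1, -0.6, -1.7]
finger_gap: 19.3
```

Request:
move_arm --motion "0 0 -1 0 0 0; 0 0 -2.5 0 0 0; 0 0 -4 0 0 0; 0 0 -5.5 0 0 0; 0 0 -6.5 0 0 0; 0 0 -7.2 0 0 0; 0 0 -7.6 0 0 0; 0 0 -7.9 0 0 0; 0 0 -7.9 0 0 0; 0 0 -7.9 0 0 0"

```text
time: 6.97
tool_pos: [684.1, -50.8, 183.1]
tcp_rot: [-90.0, -0.1, 1.9]
ft_force: [-0.3, 0.5, -2.5]
finger_gap: 19.1
```

Run:
```python
from h import *
import pickle
a=snap('side')
s=readout.sense();print(s['tool_pos'],s['tcp_rot'],s['time'],s['ft_force'],s['finger_gap'])
cv2.imwrite('pics/s3.png',cv2.resize(a['image'][140:240,260:360],None,fx=5,fy=5,interpolation=cv2.INTER_CUBIC))
```

```text
[684.26047616 -50.80413565 183.3196168 ] [-9.00151908e+01 -8.77634329e-02  1.86481199e+00] 7.0167 [-0.13222855 -0.8590007  -2.34410699] 19.50882611835973
```

View pics/s3.png

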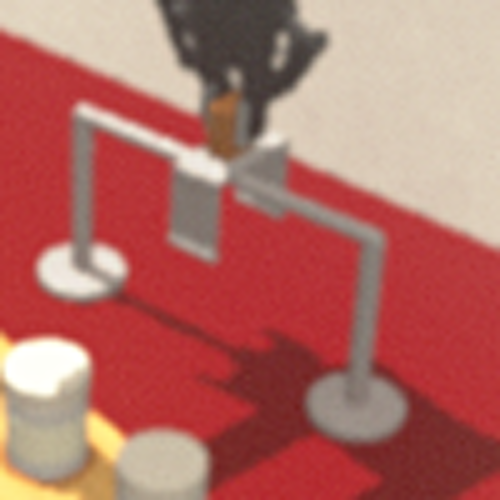

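The clip is astride the bar, its near leg in front (about (195,210) in the crop) and far leg behind (265,175). I'll lower the last centimetre by feel.

Request:
move_arm --motion "0 0 -0.3 0 0 0; 0 0 -0.5 0 0 0; 0 0 -0.7 0 0 0; 0 0 -0.8 0 0 0; 0 0 -0.9 0 0 0; 0 0 -0.9 0 0 0"

```text
time: 7.52
tool_pos: [683.6, -50.7, 172.9]
tcp_rot: [-90.0, 0.0, 1.9]
ft_force: [-0.1, -0.2, -3.3]
finger_gap: 19.6
```

Request:
move_arm --motion "0 0 -0.1 0 0 0; 0 0 -0.2 0 0 0; 0 0 -0.2 0 0 0; 0 0 -0.2 0 0 0"

```text
time: 7.85
tool_pos: [683.9, -50.8, 171.7]
tcp_rot: [-90.0, -0.0, 1.9]
ft_force: [-1.2, -0.7, -0.8]
finger_gap: 19.8
```

Request:
move_arm --motion "0 0 -0.1 0 0 0; 0 0 -0.1 0 0 0; 0 0 -0.1 0 0 0; 0 0 -0.1 0 0 0"

```text
time: 8.18
tool_pos: [684.0, -50.8, 171.7]
tcp_rot: [-90.0, -0.1, 1.9]
ft_force: [-3.7, 1.1, 4.8]
finger_gap: 19.3
```

```bash
python3 -c "
from h import *
for i in range(3):
  eyes.snapshot('side');print(readout.sense()['ft_force'])"
```

```text
[-3.05351447  0.22369384  4.92630351]
[-3.40568308  0.78101437  4.38720068]
[-2.82010953 -0.00797998  4.37112197]
```

Request:
move_arm --motion "0 0 0 0 0 0; 0 0 0 0 0 0; 0 0 0 0 0 0; 0 0 0 0 0 0; 0 0 0 0 0 0; 0 0 0 0 0 0; 0 0 0 0 0 0; 0 0 0 0 0 0; 0 0 0 0 0 0; 0 0 0 0 0 0" --fingers 8.5

```text
time: 9.17
tool_pos: [683.7, -50.7, 170.3]
tcp_rot: [-90.0, 0.0, 1.9]
ft_force: [-0.8, -0.1, 0.1]
finger_gap: 85.1
```

Request:
move_arm --motion "0 0 1 0 0 0; 0 0 2 0 0 0; 0 0 4 0 0 0; 0 0 6 0 0 0; 0 0 8 0 0 0; 0 0 10 0 0 0; -2 0 10 0 0 -2; -4 0 10 0 0 -4; -7 0 10 0 0 -6; -10 0 10 0 0 -8"

```text
time: 10.0
tool_pos: [583.2, -50.7, 271.7]
tcp_rot: [-90.0, -0.1, -6.2]
ft_force: [-0.4, 0.3, 1.3]
finger_gap: 84.8
```

Run:
```python
from h import *
import pickle
w=snap('wrist');a=snap('side')
s=readout.sense();print(s['tool_pos'],s['tcp_rot'],s['time'],s['ft_force'],s['finger_gap'])
c=cv2.resize(a['image'][140:250,240:350],None,fx=3.4,fy=3.4,interpolation=cv2.INTER_CUBIC)
cv2.imwrite('pics/s4.png',np.hstack([c,cv2.resize(w['image'],(425,c.shape[0]))]))
```

```text
[580.13738163 -50.51713731 270.84488744] [-90.00773957   0.10230792  -6.23047487] 10.1 [-0.92952269  1.37002573 -0.02391837] 84.75457938663256
```

View pics/s4.png

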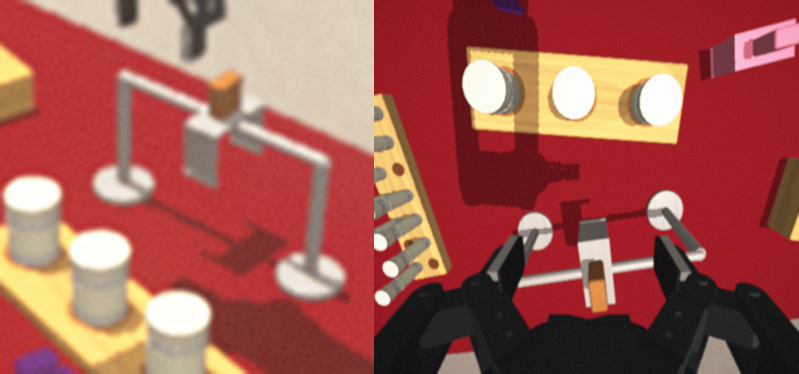

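The clip hangs on the bar, released, with a leg on each side (crop (205,140), wrist part (597,262)). The three tins are standing in place. Now I go to the middle tin.

Request:
move_arm --motion "-3 -0.3 0 0 0 -1; -6 -0.6 0 0 0 -3; -8.5 -0.9 0 0 0 -4; -9.6 -1.1 -2 0 0 -4; -10 -1.1 -5 0 0 -4; -10 -1.1 -8 0 0 -4; -10 -1.1 -11 0 0 -4; -10 -1.1 -13 0 0 -4; -10 -1.1 -14 0 0 -4; -10 -1.1 -14 0 0 -4"

```text
time: 10.93
tool_pos: [482.9, -61.5, 128.9]
tcp_rot: [-90.0, 0.2, -10.1]
ft_force: [-0.5, 1.1, 0.3]
finger_gap: 84.9
```

Run:
```python
from h import *
import pickle
w=snap('wrist');b=snap('top');s=readout.sense();print(s['tool_pos'],s['tcp_rot'],s['time'],s['ft_force'])
hsv=cv2.cvtColor(w['image'],cv2.COLOR_BGR2HSV)
m=cv2.inRange(hsv,(0,0,190),(180,60,255))
cs,_=cv2.findContours(m,cv2.RETR_EXTERNAL,cv2.CHAIN_APPROX_NONE)
for c in cs:
    if cv2.contourArea(c)>500:
        P=np.array([onz(w,u,v,96)[:2] for u,v in c[:,0]],np.float32); print(cv2.boundingRect(c),cv2.minEnclosingCircle(P))
```

```text
[484.74633455 -61.94788094 131.88937158] [-90.00612521  -0.09482901 -10.12800818] 11.0333 [0.62150823 0.3351064  1.12462068]
(387, 188, 81, 74) ((506.14202880859375, 56.077388763427734), 28.764402389526367)
(222, 188, 77, 75) ((485.3454284667969, -61.02984619140625), 28.94999885559082)
```

Request:
move_arm --motion "0 0 -2 0 0 0; 0 0 -4 0 0 0; 0 0 -6 0 0 0; 0 0 -7.5 0 0 0; 0 0 -8.4 0 0 0; 0 0 -8.9 0 0 0; 0 0 -8.9 0 0 0; 0 0 -8.9 0 0 0"

```text
time: 11.7
tool_pos: [484.8, -62.0, 42.6]
tcp_rot: [-90.0, -0.1, -10.1]
ft_force: [-0.5, -1.0, 1.5]
finger_gap: 85.0
```

Request:
move_arm --motion "0 0 0 0 0 0; 0 0 0 0 0 0; 0 0 0 0 0 0; 0 0 0 0 0 0; 0 0 0 0 0 0; 0 0 0 0 0 0; 0 0 0 0 0 0; 0 0 0 0 0 0" --fingers 3 --squeeze 40

```text
time: 12.37
tool_pos: [484.8, -61.7, 42.5]
tcp_rot: [-90.0, -0.1, -10.1]
ft_force: [-0.6, 2.7, 7.0]
finger_gap: 56.9
```

Request:
move_arm --motion "0 0 0.3 0 0 0; 0 0 1 0 0 0; 0 0 2 0 0 0; 0 0 2.8 0 0 0; 0 0 3 0 0 0; 0 0 3 0 0 0; 0 0 3 0 0 0; 0 0 3 0 0 0; 0 0 3 0 0 0; 0 0 3 0 0 0"

```text
time: 13.2
tool_pos: [483.3, -61.6, 70.8]
tcp_rot: [-90.0, 0.1, -10.1]
ft_force: [-0.2, -1.2, -2.4]
finger_gap: 56.8
```

```bash
cat > wgh.py <<'E'
from h import *
F=[]
for i in range(6):
    w=eyes.snapshot('wrist');F.append(readout.sense()['ft_force'])
print(np.mean(F,0),np.std(F,0)); s=readout.sense();print(s['tool_pos'],s['finger_gap'],s['time'])
cv2.imwrite('pics/wg%d.png'%int(s['time']*10),w['image'])
E
python3 wgh.py
```

```text
[-0.18480607 -0.03989323 -2.0691943 ] [0.49666874 0.60453008 0.45768811]
[483.68632231 -61.73367503  71.21475287] 56.417894983088125 13.5
```

Request:
move_arm --motion "0 0 -1 0 0 0; 0 0 -2 0 0 0; 0 0 -2.6 0 0 0; 0 0 -2.9 0 0 0; 0 0 -3 0 0 0; 0 0 -3 0 0 0; 0 0 -3 0 0 0"

```text
time: 14.08
tool_pos: [483.5, -61.1, 42.0]
tcp_rot: [-90.0, 0.1, -10.1]
ft_force: [-9.0, 5.2, 16.6]
finger_gap: 56.7
```

Request:
move_arm --motion "0 0 0 0 0 0; 0 0 0 0 0 0; 0 0 0 0 0 0; 0 0 0 0 0 0; 0 0 0 0 0 0; 0 0 0 0 0 0; 0 0 0 0 0 0; 0 0 0 0 0 0" --fingers 8.5

```text
time: 14.75
tool_pos: [483.7, -61.8, 41.2]
tcp_rot: [-90.0, 0.0, -10.1]
ft_force: [0.3, -0.7, -0.4]
finger_gap: 85.0
```

Request:
move_arm --motion "0 0 2 0 0 0; 0 0 5 0 0 0; 0 0 8 0 0 0; 0 0 9 0 0 0; -0.5 -3 9 0 0 0; -1 -6 9 0 0 0; -1.6 -9 9 0 0 0; -2 -11 9 0 0 0; -2.1 -11.8 9 0 0 0; -2.1 -11.8 9 0 0 0"

```text
time: 15.58
tool_pos: [462.4, -181.2, 131.1]
tcp_rot: [-90.0, 0.0, -10.3]
ft_force: [1.2, -0.2, -0.1]
finger_gap: 85.1
```

```bash
cat > lid.py <<'E'
from h import *
eyes.snapshot('top');w=snap('wrist');s=readout.sense();print(s['tool_pos'],s['tcp_rot'],s['time'],s['ft_force'])
hsv=cv2.cvtColor(w['image'],cv2.COLOR_BGR2HSV)
m=cv2.inRange(hsv,(0,0,150),(180,60,255))
cs,_=cv2.findContours(m,cv2.RETR_EXTERNAL,cv2.CHAIN_APPROX_NONE)
for c in cs:
    if cv2.contourArea(c)>500:
        P=np.array([onz(w,u,v,96)[:2] for u,v in c[:,0]],np.float32); print(cv2.boundingRect(c),cv2.minEnclosingCircle(P))
E
python3 lid.py
```

```text
[ 462.72293552 -179.21974928  131.03521588] [-8.99617325e+01  1.86629084e-02 -1.01786176e+01] 15.6833 [-0.15430599 -0.15506838 -0.90605736]
(386, 182, 82, 75) ((483.18609619140625, -61.18278121948242), 29.076499938964844)
(221, 174, 77, 88) ((460.6643371582031, -178.75201416015625), 34.12057876586914)
```

Request:
move_arm --motion "0 0 -2 0 0 0; 0 0 -4 0 0 0; 0 0 -6 0 0 0; 0 0 -7.5 0 0 0; 0 0 -8.4 0 0 0; 0 0 -8.8 0 0 0; 0 0 -8.8 0 0 0; 0 0 -8.8 0 0 0"

```text
time: 16.35
tool_pos: [463.3, -179.5, 44.0]
tcp_rot: [-90.0, -0.0, -10.1]
ft_force: [0.4, -1.0, 1.0]
finger_gap: 85.0
```

Request:
move_arm --motion "0 0 0 0 0 0; 0 0 0 0 0 0; 0 0 0 0 0 0; 0 0 0 0 0 0; 0 0 0 0 0 0; 0 0 0 0 0 0; 0 0 0 0 0 0; 0 0 0 0 0 0" --fingers 3 --squeeze 40

```text
time: 17.02
tool_pos: [463.6, -180.1, 44.5]
tcp_rot: [-90.0, -0.1, -10.1]
ft_force: [-1.1, 2.0, 7.0]
finger_gap: 56.8
```

Request:
move_arm --motion "0 0 0.3 0 0 0; 0 0 1 0 0 0; 0 0 2 0 0 0; 0 0 2.8 0 0 0; 0 0 3 0 0 0; 0 0 3 0 0 0; 0 0 3 0 0 0; 0 0 3 0 0 0; 0 0 3 0 0 0; 0 0 3 0 0 0"

```text
time: 17.85
tool_pos: [462.4, -179.5, 72.8]
tcp_rot: [-90.0, 0.1, -10.1]
ft_force: [-0.2, 0.0, -2.9]
finger_gap: 56.8
```

```bash
python3 wgh.py
```

```text
[-0.03977475  0.07243413 -2.67472322] [0.55433347 0.43585876 0.45115601]
[ 462.70116788 -179.70054184   73.20587347] 56.96615112328448 18.15
```

Right 2.7 N and middle 2.1 N, so both look light. I'll put this one back and try the left tin.

Request:
move_arm --motion "0 0 -1 0 0 0; 0 0 -2 0 0 0; 0 0 -2.5 0 0 0; 0 0 -2.8 0 0 0; 0 0 -2.9 0 0 0; 0 0 -2.95 0 0 0; 0 0 -2.95 0 0 0"

```text
time: 18.73
tool_pos: [462.4, -179.3, 44.7]
tcp_rot: [-90.0, 0.1, -10.1]
ft_force: [-9.0, 6.6, 16.5]
finger_gap: 56.9
```

Request:
move_arm --motion "0 0 0 0 0 0; 0 0 0 0 0 0; 0 0 0 0 0 0; 0 0 0 0 0 0; 0 0 0 0 0 0; 0 0 0 0 0 0; 0 0 0 0 0 0; 0 0 0 0 0 0" --fingers 8.5

```text
time: 19.4
tool_pos: [462.7, -179.7, 43.7]
tcp_rot: [-90.0, 0.0, -10.1]
ft_force: [0.4, 0.1, 0.8]
finger_gap: 85.4
```

Request:
move_arm --motion "0 0 2 0 0 0; 0 0 5 0 0 0; 0 0 8 0 0 0; 0 0 9 0 0 0; 0.5 3 9 0 0 0; 1 6 9 0 0 0; 1.6 9 9 0 0 0; 2.2 12 9 0 0 0; 2.7 15 9 0 0 0; 3.2 18 9 0 0 0"

```text
time: 20.23
tool_pos: [494.8, 1.7, 133.7]
tcp_rot: [-90.0, -0.0, -10.1]
ft_force: [0.2, -0.7, -0.1]
finger_gap: 85.2
```

Request:
move_arm --motion "0.4 2.5 0 0 0 0; 0.8 4.5 0 0 0 0; 1 5.4 0 0 0 0; 1 5.5 0 0 0 0; 1 5.5 0 0 0 0"

```text
time: 20.65
tool_pos: [504.6, 55.1, 133.6]
tcp_rot: [-90.0, 0.0, -10.1]
ft_force: [-0.4, -0.5, -0.5]
finger_gap: 84.8
```

```bash
python3 lid.py
```

```text
[504.58743318  54.19161166 133.63480698] [-9.00305936e+01  1.29812560e-02 -1.01748904e+01] 20.75 [ 0.26309729 -0.24337429  0.42349037]
(284, 298, 57, 40) ((599.198486328125, 81.9635009765625), 23.387714385986328)
(59, 180, 78, 76) ((482.6389465332031, -59.62969970703125), 30.465797424316406)
(223, 171, 77, 87) ((501.11431884765625, 57.03221130371094), 33.77415084838867)
(396, 90, 69, 66) ((456.4161682128906, 176.59042358398438), 25.282732009887695)
```

Request:
move_arm --motion "0 0.1 -2 0 0 0; 0 0.1 -4 0 0 0; 0 0.1 -6 0 0 0; 0 0.1 -7.5 0 0 0; 0 0.1 -8.4 0 0 0; 0 0.1 -9 0 0 0; 0 0.1 -9 0 0 0; 0 0.1 -9 0 0 0"

```text
time: 21.42
tool_pos: [505.1, 55.8, 44.3]
tcp_rot: [-90.0, -0.0, -10.2]
ft_force: [-0.2, 0.1, 0.8]
finger_gap: 84.9
```

Request:
move_arm --motion "0 0 0 0 0 0; 0 0 0 0 0 0; 0 0 0 0 0 0; 0 0 0 0 0 0; 0 0 0 0 0 0; 0 0 0 0 0 0; 0 0 0 0 0 0; 0 0 0 0 0 0" --fingers 3 --squeeze 50

```text
time: 22.08
tool_pos: [505.7, 56.3, 45.2]
tcp_rot: [-90.0, -0.1, -10.1]
ft_force: [-1.4, -0.3, 5.1]
finger_gap: 56.6
```

Request:
move_arm --motion "0 0 0.3 0 0 0; 0 0 1 0 0 0; 0 0 2 0 0 0; 0 0 2.8 0 0 0; 0 0 3 0 0 0; 0 0 3 0 0 0; 0 0 3 0 0 0; 0 0 3 0 0 0; 0 0 3 0 0 0; 0 0 3 0 0 0"

```text
time: 22.92
tool_pos: [504.3, 56.3, 73.2]
tcp_rot: [-90.0, 0.1, -10.1]
ft_force: [0.5, -0.7, -5.7]
finger_gap: 56.3
```

```bash
python3 wgh.py
```

```text
[ 0.55151129 -0.01295664 -5.61621697] [0.29057067 0.42906877 0.43506875]
[504.67646923  56.26591402  73.68100927] 56.363398010605515 23.2167
```

Left pulls 5.6 N, about 3 N more than the others, so it is the heaviest. I'll raise it to about 14 cm above the board.

Request:
move_arm --motion "0 0 1 0 0 0; 0 0 3 0 0 0; 0 0 5 0 0 0; 0 0 7 0 0 0; 0 0 9 0 0 0; 0 0 10.5 0 0 0; 0 0 11 0 0 0; 0 0 11 0 0 0; 0 0 11 0 0 0; 0 0 11 0 0 0"

```text
time: 24.05
tool_pos: [503.9, 56.3, 182.4]
tcp_rot: [-90.0, 0.1, -10.1]
ft_force: [-0.4, -0.2, -6.0]
finger_gap: 56.3
```

Request:
move_arm --motion "0 0 0 0 0 0; 0 0 0 0 0 0; 0 0 0 0 0 0; 0 0 0 0 0 0; 0 0 0 0 0 0; 0 0 0 0 0 0"

```text
time: 24.55
tool_pos: [504.7, 56.2, 183.7]
tcp_rot: [-90.0, 0.0, -10.1]
ft_force: [0.6, -0.7, -5.7]
finger_gap: 56.4
```

Run:
```python
from h import *
a=snap('side');w=snap('wrist');s=readout.sense();print(s['tool_pos'],s['tcp_rot'],s['time'],s['ft_force'],s['finger_gap'])
c=cv2.resize(a['image'][120:275,210:365],(400,400),interpolation=cv2.INTER_CUBIC)
cv2.imwrite('pics/end.png',np.hstack([c,cv2.resize(w['image'],(400,400))]))
```

```text
[504.7674887   56.24061607 183.81815213] [-9.00015779e+01 -3.96129017e-03 -1.01374615e+01] 24.65 [ 0.37037475  1.30649365 -5.31300381] 56.77248317002668
```

View pics/end.png

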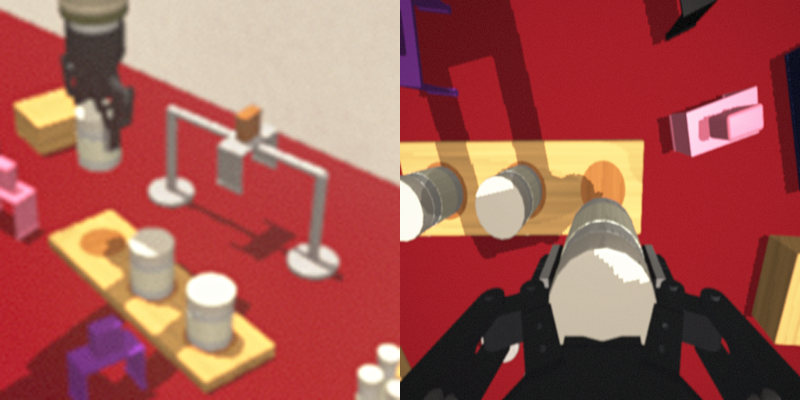

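The left tin is held upright in the fingers (crop (98,135)). The other two stand on the board at (152,262) and (211,310), and the clip hangs on the rail at (245,145).

```bash
python3 -c "
from bench import r
print(r.hand_in())"
```

```text
the job is handed in; nothing more can be done
None
```

I hung the clip astride the rail and let go, then lifted each of the three tins about 3 cm and compared the vertical force. The job is handed in with the left tin still held in the gripper; the hand-in gives no verdict.

- **Weights:** the middle tin read about 2.1 N, the right about 2.7 N and the left about 5.6 N, with roughly 0.5 N of noise. The left is therefore the heaviest by about 0.3 kg. I put the middle and right tins back upright on the board.
- **Last checks, at 24.7 s:** the left tin is upright, with its underside about 14 cm above the board. The gripper opening is 56.8 mm and the wrist reads 5.3 N of load. The last pictures show the other two tins standing on the board, and the clip hanging freely with one leg on each side of the bar. The bystanders in view looked undisturbed.
- **Disagreements:**
  - The two-view heights came out about 4 mm high for the lids and 4 to 8 mm high for the rail.
  - One wrist sighting of the rail's right end was about 6 mm off, so I dropped it.
  - Putting the tins down pressed the board with up to about 17 N before I let go.

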